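# Bolt the medicine chest

### The job

Lock the medicine chest: with a fingertip press the red spring button down and, keeping it down, push the flat steel bolt along past it until the bolt is fully home in the keeper and the button springs back up. Lift nothing, keep the lid shut, and leave the jar on the lid and the things beside the chest where they stand.

Things in the scene. Friction and masses are not known exactly. Their poses are not given: they have to be found in the camera images.
- chest: Blue-grey steel medicine chest, fixed to the desk: 240 mm (x) by 360 mm (y), lid top 122 mm above its underside. Origin: centre of the underside. The bolt lies along y on the lid, centre line at x = -55 mm, and slides to chest +y (to the robot's left, turned by the chest's yaw) to lock. Hinges on the +x side.
- button_top (a point): Centre of the top of the red round button (26 mm wide, 6.5 mm thick), head of a spring plunger in a hole of the bolt. It moves only up and down; up, its top is 27 mm above the lid top and 14 mm above the bolt's upper face. Under the head a 20 mm collar sits in the bolt's 26 mm hole and blocks the bolt until the button is 4 mm down.
- plunger (a joint): How far the red button is down: 0 fully up, 0.0065 m bottom stop. Spring: 3.6 N to start, 6.5 N at the bottom. From 0.004 m down the bolt can pass; once the bolt has moved about 8 mm its solid part covers the collar and keeps the button about 4 mm down until the second hole comes.
- lug (a point): Centre of the pushing face of the bolt's upturned lug: an upright steel tab 44 mm wide (across the bolt), 4 mm thick, its top 33 mm above the lid top (6 mm above the raised button). The face looks to chest -y, back at the button, 15 to 17 mm from the button's axis when unlocked: a fingertip pressing the button pushes the lug with its side. Site 23 mm above the lid top.
- bolt (a joint): Travel of the flat bar bolt (307 x 44 x 5 mm, upper face 13 mm above the lid top). 0 to 0.003 m: unlocked, button up in the first hole. 0.062 to 0.067 m: locked, button up in the second hole; 0.067 m is the end stop. Slides with 3 to 5 N. Three guide staples, tops 19 mm above the lid top, clear by 38 mm behind the button's axis and 71 mm ahead of the unlocked lug face.
- keeper (a point): Centre of the opening of the keeper, a steel loop 20 mm long (y) on a bracket at the chest's +y end; the bolt's tip goes through it. The loop's top is 21 mm above the lid top.
- lid (a joint): Angle of the chest's hinged lid: 0 is shut (and so it starts, resting by its weight), positive is open.
- jar_mid (a point): Bystander: centre of a small amber tablet jar with a white cap, 46 mm across, 52 mm tall, standing loose on the chest's lid its centre 95 to 135 mm to the chest +x side of the bolt centre line.
- bottle_mid (a point): Bystander: centre of a white tablet bottle with a blue cap, 58 mm across, 98 mm tall, standing loose on the desk beside the chest.
- carton_mid (a point): Bystander: centre of a white medicine carton with a purple band, 55 by 95 by 70 mm tall, standing loose on the desk beside the chest.

How it is judged:
On the way, in this order (a step that is already met when the one before it is completed fails the run):
1. the red button is pressed down clear of the bolt while the bolt is still unlocked (value of joint plunger above 0.004 m and value of joint bolt below 0.006 m), for 0.05 s.
2. the bolt is pushed past the button, the button still down (value of joint plunger above 0.003 m and value of joint bolt above 0.02 m), for 0.05 s.
At the end, for the whole second after the job is handed in: The bolt is home (travel over 60.5 mm, its tip through the keeper) with the red button sprung up in the second hole (less than 1.2 mm down), the lid shut (under 0.02 rad), and the jar, bottle and carton standing within 15 mm of where they were (value of joint bolt above 0.0605 m and value of joint plunger below 0.0012 m and value of joint lid below 0.02 rad and distance of each of jar_mid, bottle_mid, carton_mid from where it was at the start of the episode below 0.015 m and angle between each of jar_mid, bottle_mid, carton_mid's own z axis and vertical below 0.15 rad); the robot touches nothing.
It fails at once if the lid is lifted (value of joint lid above 0.05 rad).
It fails at once if the jar on the lid is knocked, carried or tipped (distance of jar_mid from where it was at the start of the episode above 0.02 m or angle between jar_mid's own z axis and vertical above 0.4 rad).
It fails at once if the bottle beside the chest is knocked, carried or tipped (distance of bottle_mid from where it was at the start of the episode above 0.02 m or angle between bottle_mid's own z axis and vertical above 0.4 rad).
It fails at once if the carton beside the chest is knocked, carried or tipped (distance of carton_mid from where it was at the start of the episode above 0.02 m or angle between carton_mid's own z axis and vertical above 0.4 rad).
It also fails if it takes over 35 s, if anything falls off the work surface, if the arm or the gripper's body presses on something with over 40 N, if the wrist force passes 120 N, or if a joint passes its speed limit or range.

### The arm

A 7-joint arm with a two-finger parallel gripper is mounted at the origin on the work surface. World frame = base frame: x ahead of the robot, y to its left, z up, the work surface at z = 0. Lengths are in m, angles in rad, forces in N, time in s.
With the tool pointing down it reaches from about 0.425 to 0.925 m from the base axis. Payload 6.8 kg.
Tool frame: the origin (TCP) lies on the centre line of the jaws, within the pads' length; the fingertips stand bot.finger_overhang ahead of it and the grasp point (between the pads) lies 3 mm ahead of it (bot.finger_overhang is the distance from the TCP to the fingertips, in m); z points along the fingers, y is the direction in which the jaws open and shut (so a half turn about z gives the same grasp; the last joint's range is limited). The gripper opens to 85 mm and grips with 20 to 120 N. Pads are 22 mm wide; open, the fingers measure 114 mm over their backs; the gripper's body (76 mm by 85 mm) begins 54 mm behind the grasp point. The pads swing forward as they close: fully open they stand 13 mm farther back than shut.
Start: joints at [1.132, 0.477, 0.022, 1.555, -0.011, 1.109, -0.083], TCP at [0.219, -0.638, 0.253] pointing down, gripper open.
Joint ranges: [-2.96, 2.96], [-0.34, 2.1], [-1.41, 1.46], [0.24, 2.44], [-1.37, 4.51], [0.17, 1.92], [-2.96, 2.96]. Speed limits (rad/s): [2.39, 2.39, 3.14, 3.14, 3.14, 3.14, 3.14].

### API

Orientations are given as a unit quaternion [w, x, y, z].
In Python, from station import bot gives the robot as it stands.
- The arm moves only by the tool drive_tool, never from a script. Its argument "increments" is text: rows parted by semicolons, each of 4 numbers parted by spaces: the shift along the world's x, y, z in m, then the turn about the world's z in rad. In form: tx ty tz spin; .... A call has 1 to 12 rows; each row shifts and turns the commanded pose from where the row before left it; what a row does not reach is not made up. A row lasts 1/12 s, in which the tool goes at most 41.7 mm and 7.16 degrees, less where a joint would pass 70% of its speed; a pose out of reach is approached as far as the arm can. A call is refused whole if a number of a shift passes 0.0417 or a number of a turn 0.125, either way. A call with a gripper value outside its range is refused whole. "grip" is the opening, from 0 (shut) to 1 (fully open), set as the call begins (left out, the last holds). The fingers move at their own pace and stop on an object; "squeeze" is the grip in N (left out, the last holds). Time passes only in rows, so rows that do not move let the fingers close. It gives the time, the measured TCP pose, the force and the opening at its end, in the units of the state.
- bot.get_obs(): the state, without advancing time (a new reading comes with each control period).
- bot.read_camera(name): name is "scene" or "top" or "wrist"; returns the picture (400x640x3 uint8, red, green, blue); there is no depth.
- bot.calibration(name): a dict with "fx", "fy", "cx", "cy" (pixels), "camera_from_world" (4x4, takes a point from world to camera coordinates). Camera axes: x right, y down, z forward; pixel columns grow to the right and rows downward; lengths in m; the calibration is good to about 2 mm. The wrist camera is an equidistant fisheye: a pixel r from the principal point sees the ray r / f radians off the axis. A picture is of the moment at which its call begins: read the wrist's pose just before it. calibration takes no time and is no camera call; for the wrist camera it gives the pose at the moment of the call.
- bot.hand_in(): hands the job in, once; it reports no verdict.
The state is a dict: "t": time; "q": joint angles; "joint_vel": joint speeds; "joint_torque": joint torques, N m; "eef_pos": TCP position; "tool_rot": TCP orientation; "contact_force": force on the tool from outside, world axes, zero at the start; "torque": the same for the moment, N m; "gripper_width": opening from 0.0 (shut) to 1.0 (fully open).
Only numpy, scipy, OpenCV 4.12 (cv2) and the standard library are available. Lean on these libraries where they do the work, as an engineer would, in place of code of your own. Each camera call takes 0.05 s, during which the arm holds its last target.

## Working session

There is one attempt and no reset: what is moved stays moved. The work goes in short steps, Python scripts to look and compute and a tool call to move; the robot and the scene stay as the last step left them, time stands still between calls to the robot, and variables do not carry over. Pictures are saved under pics/ and viewed, and the job is handed in when it is done.

Besides the shell and the picture viewer there is one more tool, called as name(argument=value, ...), one argument or row to a line, values as JSON. drive_tool: Moves the arm, as the interface text tells. Its arguments: {"type":"object","properties":{"increments":{"type":"string"},"grip":{"type":"number"},"squeeze":{"type":"number"}},"required":["increments"]}

```bash
mkdir -p pics; ls; python3 - <<'E'
from station import bot
import cv2,numpy as np
o=bot.get_obs();print(o['t'],o['eef_pos'],o['tool_rot'],o['gripper_width'],bot.finger_overhang)
for n in("scene","top"):
    cv2.imwrite(f"pics/{n}0.png",bot.read_camera(n)[:,:,::-1]); c=bot.calibration(n);print(n,c)
E
```

```text
pics
0.0 [ 0.21902828 -0.63786094  0.25231274] [-9.13765965e-04  9.86354813e-01  1.64630803e-01 -2.16181523e-04] 1.0011937967679299 0.022
scene {'fx': 476.4695051467693, 'fy': 476.4695051467693, 'cx': 317.30325441454073, 'cy': 198.54978430271586, 'camera_from_world': array([[-0.21663574,  0.97601108,  0.02171019,  0.08882108],
       [ 0.58484991,  0.1475553 , -0.79760768, -0.29440031],
       [-0.78167739, -0.16009312, -0.60278574,  1.88391943],
       [ 0.        ,  0.        ,  0.        ,  1.        ]])}
top {'fx': 479.6711481843463, 'fy': 479.6711481843463, 'cx': 328.40715086074056, 'cy': 204.3536138333994, 'camera_from_world': array([[-0.0263269 , -0.99923156, -0.02903747,  0.10423628],
       [-0.98076905,  0.03143806, -0.19262326,  0.6151133 ],
       [ 0.19338813,  0.02340788, -0.98084306,  1.31872025],
       [ 0.        ,  0.        ,  0.        ,  1.        ]])}
```

View pics/scene0.png

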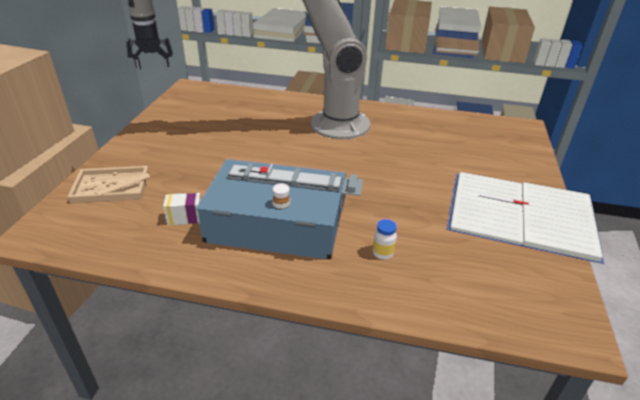

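View pics/top0.png

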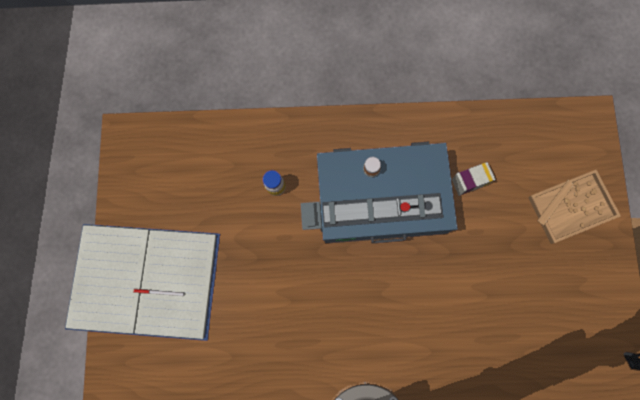

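The scene view shows the chest in the middle, with the carton at its -y end (180,208) and the bottle off its +y end (385,240). In the top view the red button is at about (405,207), the second hole at (428,206), the keeper at (310,215), and the jar at (373,165).

```bash
cat > h.py <<'E'
import cv2,numpy as np
from station import bot
def ray(c,u,v):
    M=c['camera_from_world'];R=M[:3,:3];t=M[:3,3]
    d=R.T@np.array([(u-c['cx'])/c['fx'],(v-c['cy'])/c['fy'],1]);return -R.T@t,d
def onz(c,u,v,z):
    o,d=ray(c,u,v);return o+d*(z-o[2])/d[2]
def tri(r1,r2):
    A=[];b=[]
    for o,d in(r1,r2):
        d=d/np.linalg.norm(d);P=np.eye(3)-np.outer(d,d);A.append(P);b.append(P@o)
    return np.linalg.lstsq(np.vstack(A),np.hstack(b),rcond=None)[0]
E
python3 - <<'E'
from h import *
rs=[]
for n,box in(("top",(380,190,430,225)),("scene",(240,155,290,185))):
    im=cv2.imread(f"pics/{n}0.png").astype(int);c=bot.calibration(n)
    m=(im[:,:,2]>130)&(im[:,:,1]<80)&(im[:,:,0]<80)
    ys,xs=np.nonzero(m);k=(xs>box[0])&(xs<box[2])&(ys>box[1])&(ys<box[3])
    u,v=xs[k].mean(),ys[k].mean();print(n,k.sum(),u,v,onz(c,u,v,.148));rs.append(ray(c,u,v))
print(tri(*rs))
c=bot.calibration("top")
im=cv2.imread("pics/top0.png");hsv=cv2.cvtColor(im,cv2.COLOR_BGR2HSV)
print(hsv[180,340],hsv[210,350],hsv[300,300])
m=cv2.inRange(hsv,(95,60,40),(115,255,160));cs,_=cv2.findContours(m,0,2)
cs=[max((q for q in cs if 315<cv2.boundingRect(q)[0]+cv2.boundingRect(q)[2]/2<460 and 130<cv2.boundingRect(q)[1]<230),key=cv2.contourArea)]
for e in (0.02,): print(cv2.approxPolyDP(cs[0],e*cv2.arcLength(cs[0],True),True)[:,0])
for p in((317,153),(447,144),(456,230),(324,241)):print(p,onz(c,*p,.122))
cr=cv2.resize(im[130:250,290:500],None,fx=3.8,fy=3.8,interpolation=cv2.INTER_CUBIC);cv2.imwrite("pics/crop.png",cr)
im=cv2.imread("pics/scene0.png");cv2.imwrite("pics/crops.png",cv2.resize(im[140:260,150:380],None,fx=3.4,fy=3.4,interpolation=cv2.INTER_CUBIC))
E
```

```text
top 61 404.8196721311475 206.37704918032787 [ 0.58872621 -0.12029103  0.148     ]
scene 25 263.28 169.6 [ 0.595108   -0.11886633  0.148     ]
[ 0.58947157 -0.12084521  0.14404057]
[103  78 115] [108   8 168] [ 14 143 118]
[[445 144]
 [318 154]
 [321 202]
 [439 192]
 [444 215]
 [325 228]
 [321 204]
 [324 239]
 [456 228]]
(317, 153) [0.75392747 0.11297717 0.122     ]
(447, 144) [ 0.76726357 -0.25138171  0.122     ]
(456, 230) [ 0.52438918 -0.25763103  0.122     ]
(324, 241) [0.50520519 0.09940542 0.122     ]
```

View pics/crop.png

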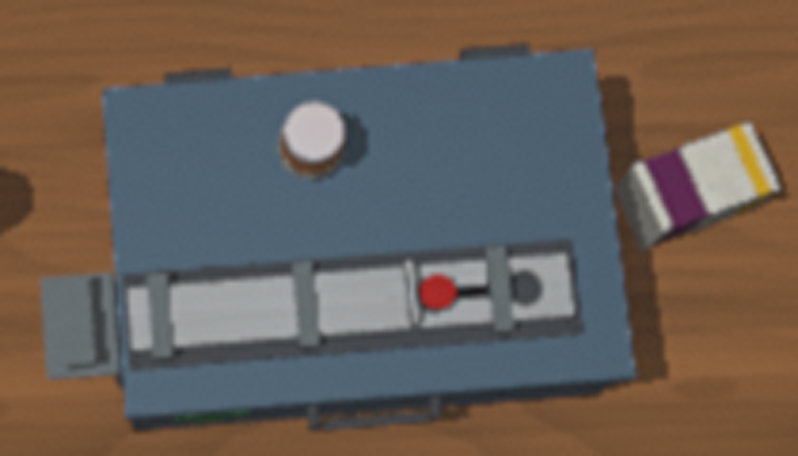

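View pics/crops.png

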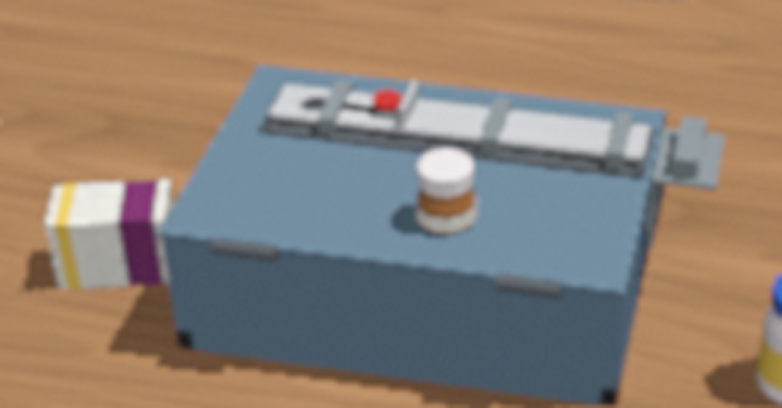

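The red mask gives the button at about (0.589, -0.1205), and the lid edges give a yaw of about 0.045 rad. Heights and sizes fit: the triangulated z of 0.144 is near the head's mid-height, and the lid measures 0.36 x 0.245 m. I'll move above it with the jaws shut.

drive_tool(
  increments="0.03 0.04 0.003 -0.024;0.03 0.04 0.003 -0.024;0.03 0.04 0.003 -0.024;0.03 0.04 0.003 -0.024;0.03 0.04 0.003 -0.024;0.03 0.04 0.003 -0.024;0.03 0.04 0.003 -0.024;0.03 0.04 0.003 -0.024;0.03 0.04 0.003 -0.024;0.03 0.04 0.003 -0.024;0.03 0.04 0 -0.024;0.03 0.04 0 -0.022",
  grip=0,
  squeeze=40,
)

```text
t: 1.1
eef_pos: [0.5195, -0.2372, 0.2783]
tool_rot: [0.0, 1.0, 0.022, -0.0]
contact_force: [0.2, -1.0, -0.4]
gripper_width: 0.004
```

drive_tool(
  increments="0.01 0.02 0 0;0 0.015 0 0;0 0 0 0;0 0 0 0",
)

```text
t: 1.43
eef_pos: [0.5286, -0.2035, 0.2779]
tool_rot: [-0.0, 1.0, 0.023, -0.0]
contact_force: [-0.1, 0.0, -0.2]
gripper_width: 0.001
```

```bash
python3 - <<'E'
from h import *
o=bot.get_obs();print(o['t'],o['eef_pos'],o['tool_rot'],o['gripper_width'],o['contact_force'])
c=bot.calibration("wrist");print(c)
cv2.imwrite("pics/w1.png",bot.read_camera("wrist")[:,:,::-1])
cv2.imwrite("pics/s1.png",bot.read_camera("scene")[:,:,::-1])
E
```

```text
1.4333 [ 0.52862792 -0.20349218  0.27792277] [-6.06030140e-06  9.99728784e-01  2.32848788e-02 -4.15938341e-04] 0.0013913013882349856 [-0.10011049  0.03565303 -0.2400836 ]
{'fx': 309.70691628693146, 'fy': 309.70691628693146, 'cx': 316.44158687598696, 'cy': 205.32235920762736, 'camera_from_world': array([[ 4.76456196e-02, -9.98864272e-01,  2.48413185e-04,
        -2.29188265e-01],
       [-9.52181304e-01, -4.53437083e-02,  3.02150148e-01,
         4.47499719e-01],
       [-3.01795723e-01, -1.46326654e-02, -9.53260314e-01,
         5.59499609e-01],
       [ 0.00000000e+00,  0.00000000e+00,  0.00000000e+00,
         1.00000000e+00]])}
```

View pics/w1.png

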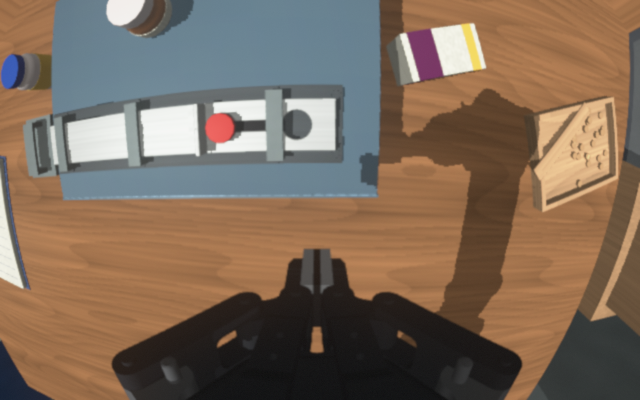

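View pics/s1.png

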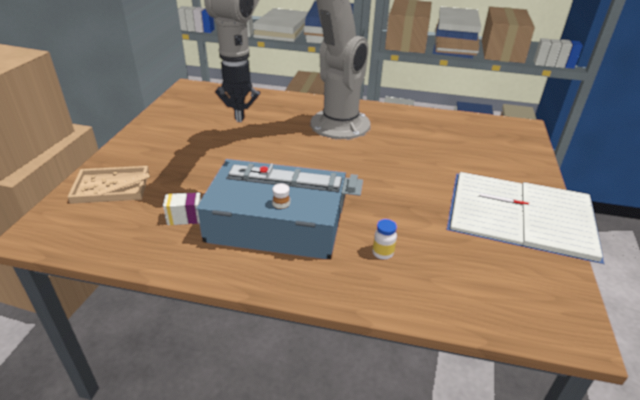

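The wrist picture shows the button at (220,127), the lug just left of it at (205,128), the second hole at (298,125), and the fingertips at (303–330, 250).

```bash
cat >> h.py <<'E'
def wray(c,u,v):
    M=c['camera_from_world'];R=M[:3,:3];t=M[:3,3]
    x=np.array([(u-c['cx'])/c['fx'],(v-c['cy'])/c['fy']]);a=np.hypot(*x)
    d=R.T@np.r_[x/a*np.sin(a),np.cos(a)];return -R.T@t,d
def wz(c,u,v,z):
    o,d=wray(c,u,v);return o+d*(z-o[2])/d[2]
E
python3 - <<'E'
from h import *
c=bot.calibration("wrist");im=cv2.imread("pics/w1.png");i=im.astype(int)
m=(i[:,:,2]>130)&(i[:,:,1]<90)&(i[:,:,0]<90);ys,xs=np.nonzero(m);k=(xs<260)&(xs>190)&(ys<160)&(ys>100)
u,v=xs[k].mean(),ys[k].mean();print(k.sum(),u,v,xs[k].min(),xs[k].max(),ys[k].min(),ys[k].max())
print("btn",wz(c,u,v,.147)); 
ct=bot.calibration("top")
print("tri w/top",tri(wray(c,u,v),ray(ct,404.82,206.38)))
print('width',wz(c,xs[k].max(),v,.147)-wz(c,xs[k].min(),v,.147))
print("hole",wz(c,298,125,.135))
print("tip",[wz(c,*p,.256) for p in((303,250),(331,250))])
for p in((22,122),(30,176)):print('keep',wz(c,*p,.143))
cv2.imwrite("pics/wc.png",cv2.resize(im[80:180,180:350],None,fx=4.6,fy=4.6,interpolation=cv2.INTER_CUBIC))
cv2.imwrite("pics/wt.png",cv2.resize(im[220:340,260:380],None,fx=4.6,fy=4.6,interpolation=cv2.INTER_CUBIC))
E
```

```text
75 228.18666666666667 124.6 205 233 114 139
btn [ 0.59238482 -0.13074964  0.147     ]
tri w/top [ 0.59212762 -0.12393261  0.12503841]
width [-0.00024227 -0.02479482  0.        ]
hole [ 0.59227266 -0.18804155  0.135     ]
tip [array([ 0.536161  , -0.19909434,  0.256     ]), array([ 0.53677757, -0.2133422 ,  0.256     ])]
keep [0.61191016 0.1429532  0.143     ]
keep [0.54632077 0.13657634 0.143     ]
```

View pics/wc.png

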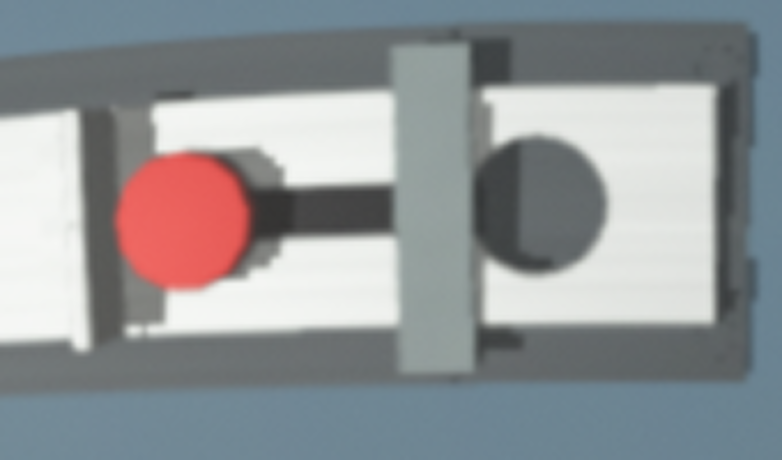

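View pics/wt.png

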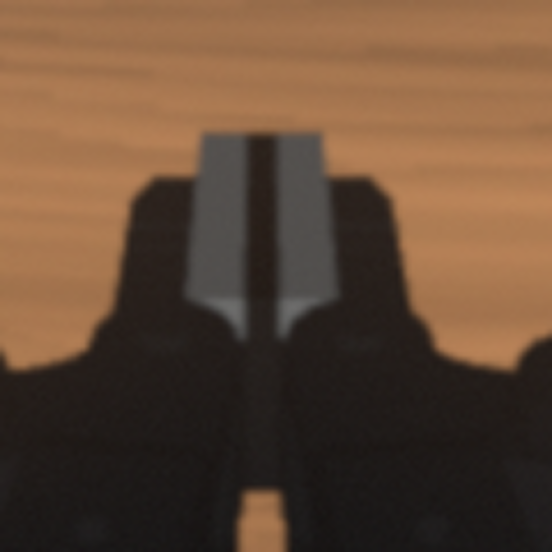

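```bash
python3 - <<'E'
from h import *
c=bot.calibration("wrist");im=cv2.imread("pics/w1.png");hsv=cv2.cvtColor(im,cv2.COLOR_BGR2HSV)
m=cv2.inRange(hsv,(0,110,120),(6,255,255))|cv2.inRange(hsv,(172,110,120),(180,255,255));m[:,:190]=0;m[:,250:]=0;m[:100]=0;m[160:]=0
ys,xs=np.nonzero(m);u,v=xs.mean(),ys.mean();print(len(xs),u,v,xs.min(),xs.max(),ys.min(),ys.max())
b=wz(c,u,v,.1475);print("btn",b,'tri top',tri(wray(c,u,v),ray(bot.calibration("top"),404.82,206.38)))
print('width',wz(c,xs.max()+.5,v,.1475)-wz(c,xs.min()-.5,v,.1475))
h=wz(c,180+541/4.6,80+205/4.6,.135);print("hole",h,'dist',b-h)
for p in((80,112),(82,345)):print('lugtop',wz(c,180+p[0]/4.6,80+p[1]/4.6,.155))
for p in((125,330),(118,108)):print('lugfoot',wz(c,180+p[0]/4.6,80+p[1]/4.6,.135))
for p in((390,88),(390,325),(715,85),(715,322),(0,118),(0,340)):print('bolt',wz(c,180+p[0]/4.6,80+p[1]/4.6,.135))
E
```

```text
679 219.4138438880707 127.4639175257732 205 234 113 141
btn [ 0.59006457 -0.12322083  0.1475    ] tri top [ 0.58981678 -0.12124861  0.14149861]
width [-0.00020323 -0.0265225   0.        ]
hole [ 0.5926323  -0.18769792  0.135     ] dist [-0.00256774  0.06447709  0.0125    ]
lugtop [ 0.60986084 -0.10627343  0.155     ]
lugtop [ 0.56780832 -0.10614762  0.155     ]
lugfoot [ 0.56771233 -0.10742302  0.135     ]
lugfoot [ 0.61073141 -0.10623884  0.135     ]
bolt [ 0.6137818  -0.15913275  0.135     ]
bolt [ 0.56939037 -0.16009629  0.135     ]
bolt [ 0.61622763 -0.21842376  0.135     ]
bolt [ 0.57222905 -0.22071167  0.135     ]
bolt [ 0.60978045 -0.08114493  0.135     ]
bolt [ 0.56572814 -0.08020473  0.135     ]
```

The button is at about (0.590, -0.122) and the lug face at y of about -0.1068, 15.5 mm away as specified. The hole spacing of 64.5 mm, the head width of 26.5 mm and the yaw of 0.047 all agree. I'll hover about 18 mm over it, 3 mm to the -y side of its axis.

drive_tool(
  increments="0.02 0.026 0 0;0.02 0.026 0 0;0.0214 0.027 0 0;0 0 -0.03 0;0 0 -0.03 0;0 0 -0.02 0;0 0 -0.008 0;0 0 0 0;0 0 0 0",
)

```text
t: 2.28
eef_pos: [0.5904, -0.1263, 0.1909]
tool_rot: [0.0, 1.0, 0.022, 0.0]
contact_force: [0.9, 0.2, 1.0]
gripper_width: -0.002
```

```bash
python3 - <<'E'
from h import *
o=bot.get_obs();print(o['t'],o['eef_pos'],o['tool_rot'],o['gripper_width'],o['contact_force'])
a=bot.read_camera("wrist")[:,:,::-1];b=bot.read_camera("scene")[:,:,::-1]
cv2.imwrite("pics/w2.png",cv2.resize(a[130:330,200:440],None,fx=3,fy=3,interpolation=cv2.INTER_CUBIC))
cv2.imwrite("pics/s2.png",cv2.resize(b[110:210,210:370],None,fx=4.6,fy=4.6,interpolation=cv2.INTER_CUBIC))
E
```

```text
2.2833 [ 0.59037718 -0.12625679  0.19085326] [2.04433467e-04 9.99768528e-01 2.15130331e-02 1.97518566e-04] -0.0017500095703295634 [0.91597296 0.16508924 1.0072677 ]
```

View pics/w2.png

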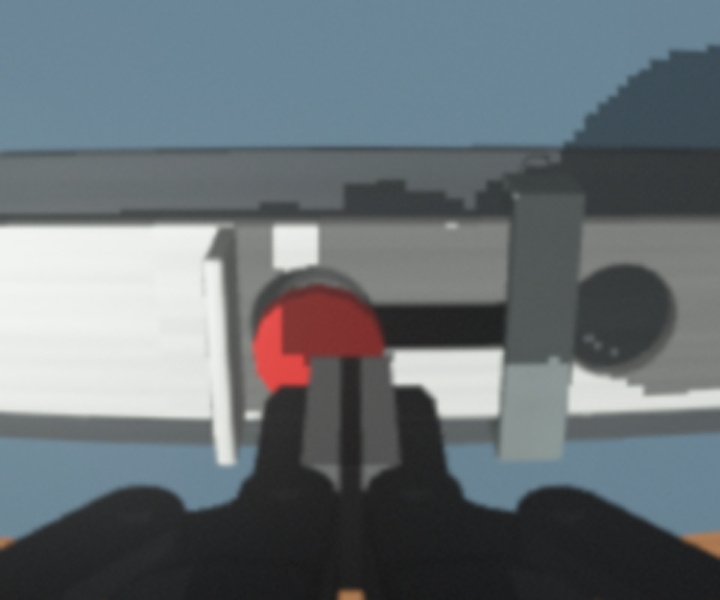

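View pics/s2.png

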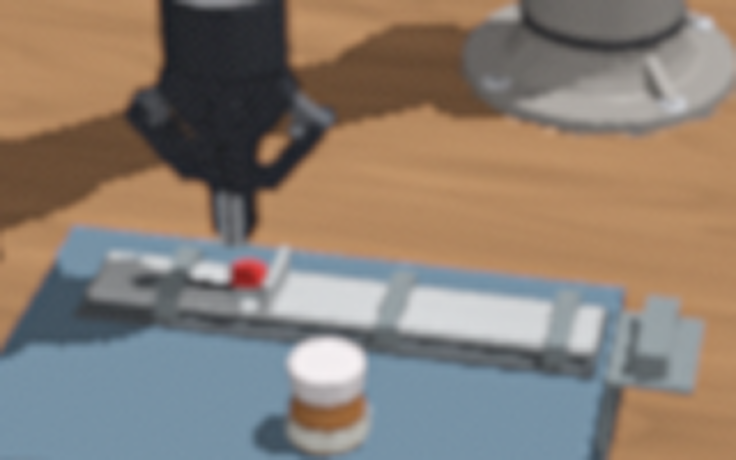

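The shut fingertip hangs over the -y half of the button, centred about 5 mm from its axis, and the lug is clear to the left. I'll shift 2 mm to +y and descend until I feel force.

drive_tool(
  increments="0 0.002 -0.008 0;0 0 -0.007 0;0 0 -0.002 0;0 0 0 0;0 0 0 0",
)

```text
t: 2.8
eef_pos: [0.5901, -0.123, 0.1731]
tool_rot: [-0.0, 1.0, 0.022, -0.0]
contact_force: [0.7, -0.1, -0.9]
gripper_width: -0.0
```

drive_tool(
  increments="0 0 -0.002 0;0 0 -0.002 0;0 0 0 0;0 0 0 0",
)

```text
t: 3.13
eef_pos: [0.5906, -0.1231, 0.1698]
tool_rot: [0.0, 1.0, 0.022, 0.0]
contact_force: [-0.1, -0.1, 3.9]
gripper_width: -0.005
```

drive_tool(
  increments="0 0 -0.002 0;0 0 -0.002 0;0 0 0 0;0 0 0 0",
)

```text
t: 3.47
eef_pos: [0.5906, -0.123, 0.1656]
tool_rot: [0.0, 1.0, 0.022, 0.0]
contact_force: [-1.0, -0.3, 5.7]
gripper_width: 0.003
```

drive_tool(
  increments="0 0 -0.001 0;0 0 0 0;0 0 0 0",
)

```text
t: 3.72
eef_pos: [0.5906, -0.1231, 0.1647]
tool_rot: [0.0, 1.0, 0.022, 0.0]
contact_force: [-0.2, -0.1, 6.8]
gripper_width: -0.001
```

At about 6 mm down the force is 6.8 N, which is close to the bottom stop. Now I'll push along the bolt.

drive_tool(
  increments="0 0.003 0 0;0 0.003 0 0;0 0.003 0 0;0 0.003 0 0;-0.001 0.003 0 0;0 0 0 0",
)

```text
t: 4.22
eef_pos: [0.5901, -0.1103, 0.165]
tool_rot: [0.002, 1.0, 0.022, 0.001]
contact_force: [1.7, -4.6, 5.1]
gripper_width: -0.003
```

drive_tool(
  increments="0 0.004 0 0;0 0.004 0 0;-0.001 0.004 0 0;0 0 0 0",
)

```text
t: 4.55
eef_pos: [0.5892, -0.0975, 0.1647]
tool_rot: [0.001, 1.0, 0.022, 0.001]
contact_force: [2.0, -4.3, 3.6]
gripper_width: -0.0
```

```bash
python3 - <<'E'
from h import *
o=bot.get_obs();print(o['t'],o['eef_pos'],o['contact_force'])
a=bot.read_camera("wrist")[:,:,::-1];b=bot.read_camera("scene")[:,:,::-1]
cv2.imwrite("pics/w3.png",cv2.resize(a[130:330,200:440],None,fx=3,fy=3,interpolation=cv2.INTER_CUBIC))
cv2.imwrite("pics/s3.png",cv2.resize(b[110:210,210:370],None,fx=4.6,fy=4.6,interpolation=cv2.INTER_CUBIC))
E
```

```text
4.55 [ 0.58919184 -0.09753184  0.16473163] [ 1.99636874 -4.33589008  3.63307211]
```

View pics/w3.png

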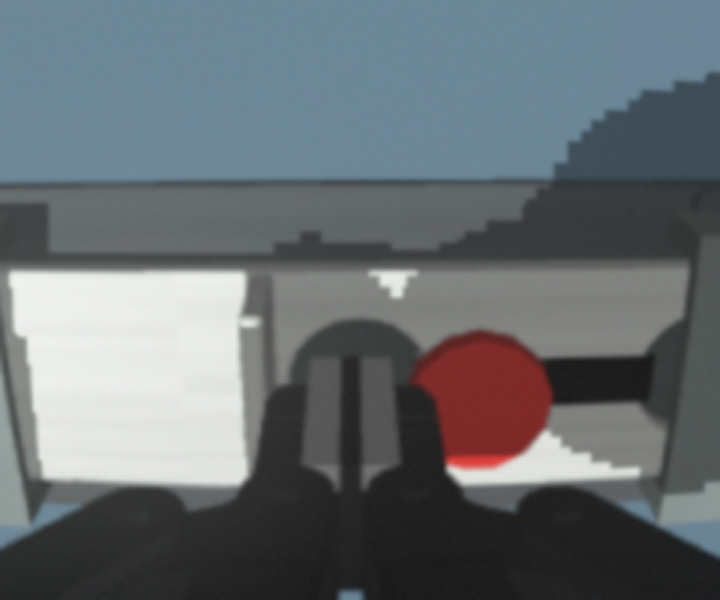

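The wrist picture shows the button at (480,395), now behind the finger and still down. The first hole has moved away from it (360,370) and the lug (258,370) rests against the finger, so the bolt has travelled about 22 mm. I'll keep pushing.

drive_tool(
  increments="0 0.004 0.001 0;0 0.004 0 0;-0.001 0.004 0 0;0 0.004 0 0;0 0.004 0 0;-0.001 0.004 0 0;0 0.004 0 0;0 0 0 0",
)

```text
t: 5.32
eef_pos: [0.5866, -0.0687, 0.165]
tool_rot: [0.0, 1.0, 0.022, 0.0]
contact_force: [3.4, -3.5, 1.5]
gripper_width: 0.003
```

drive_tool(
  increments="0 0.003 0 0;0 0.003 0 0;0 0.002 0 0;0 0.002 0 0;0 0.001 0 0;0 0.001 0 0;0 0 0 0",
)

```text
t: 5.9
eef_pos: [0.5861, -0.0574, 0.1649]
tool_rot: [0.001, 1.0, 0.022, -0.0]
contact_force: [1.3, -6.0, 1.7]
gripper_width: 0.002
```

drive_tool(
  increments="0 0.001 0 0;0 0.001 0 0;0 0 0 0",
)

```text
t: 6.15
eef_pos: [0.5859, -0.0541, 0.1649]
tool_rot: [-0.0, 1.0, 0.022, -0.0]
contact_force: [1.2, -2.6, 0.2]
gripper_width: 0.001
```

drive_tool(
  increments="0 0.001 0 0;0 0.001 0 0;0 0 0 0",
)

```text
t: 6.4
eef_pos: [0.5858, -0.0517, 0.1649]
tool_rot: [-0.0, 1.0, 0.023, -0.0]
contact_force: [-0.1, -3.1, 0.0]
gripper_width: -0.006
```

```bash
python3 - <<'E'
from h import *
o=bot.get_obs();print(o['t'],o['eef_pos'],o['contact_force'])
a=bot.read_camera("wrist")[:,:,::-1]
cv2.imwrite("pics/w4.png",cv2.resize(a[130:330,200:440],None,fx=3,fy=3,interpolation=cv2.INTER_CUBIC))
E
```

```text
6.4 [ 0.585821   -0.05165261  0.16494374] [-5.67015608e-02 -3.07673575e+00  2.39814065e-03]
```

View pics/w4.png

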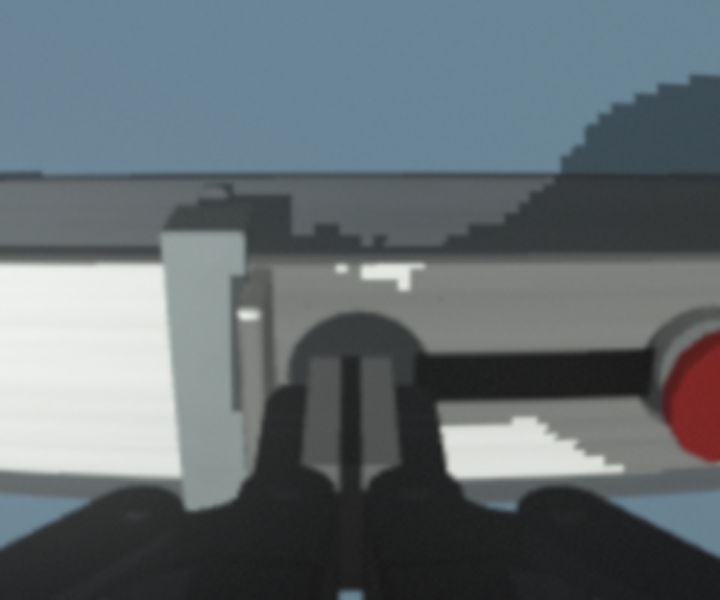

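The second hole at (700,360) now surrounds the button, and the lug is near the middle staple. I'll push gently until the end stop pushes back.

drive_tool(
  increments="0 0.001 0 0;0 0 0 0;0 0 0 0",
)

```text
t: 6.7
eef_pos: [0.5858, -0.0515, 0.165]
tool_rot: [0.0, 1.0, 0.022, -0.0]
contact_force: [0.0, -4.8, -0.9]
gripper_width: 0.005
```

drive_tool(
  increments="0 0.001 0 0;0 0 0 0;0 0 0 0",
)

```text
t: 6.95
eef_pos: [0.5858, -0.0514, 0.165]
tool_rot: [0.001, 1.0, 0.022, -0.0]
contact_force: [1.2, -5.9, -1.0]
gripper_width: -0.001
```

```bash
python3 - <<'E'
from h import *
o=bot.get_obs();print(o['t'],o['eef_pos'],o['contact_force'])
a=bot.read_camera("wrist")[:,:,::-1]
cv2.imwrite("pics/w5.png",cv2.resize(a[130:330,280:520],None,fx=3,fy=3,interpolation=cv2.INTER_CUBIC))
E
```

```text
6.95 [ 0.5858227  -0.05139663  0.16501174] [ 1.16076136 -5.93910169 -1.01322635]
```

View pics/w5.png

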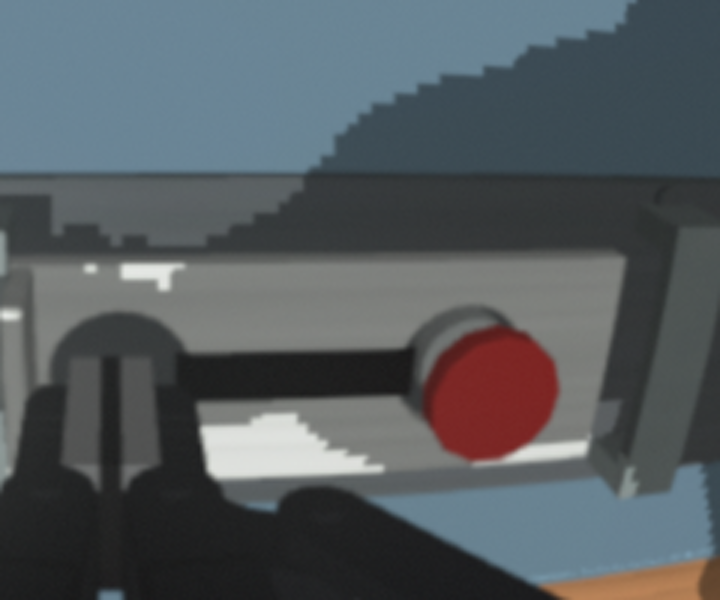

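drive_tool(
  increments="0 0.0015 0 0;0 0.0015 0 0;0 0 0 0;0 0 0 0",
)

```text
t: 7.33
eef_pos: [0.5858, -0.0511, 0.165]
tool_rot: [0.002, 1.0, 0.021, -0.0]
contact_force: [0.6, -12.3, -1.4]
gripper_width: 0.0
```

The tool is firmly on the end stop: 12 N with no movement. I'll back off 10 mm and lift clear.

drive_tool(
  increments="0 -0.005 0 0;0 -0.005 0 0;0 -0.002 0.005 0;0 0 0.02 0;0 0 0.03 0;0 0 0.03 0;-0.02 0 0.03 0;-0.03 0 0 0;-0.03 0 0 0;0 0 0 0;0 0 0 0",
)

```text
t: 8.25
eef_pos: [0.5052, -0.0583, 0.2811]
tool_rot: [-0.0, 1.0, 0.023, 0.0]
contact_force: [-0.5, 0.4, 0.3]
gripper_width: -0.001
```

```bash
python3 - <<'E'
from h import *
o=bot.get_obs();print(o['t'],o['eef_pos'],o['contact_force'])
c=bot.calibration("wrist");im=bot.read_camera("wrist")[:,:,::-1].copy();cv2.imwrite("pics/w6.png",im)
cv2.imwrite("pics/s6.png",cv2.resize(bot.read_camera("scene")[140:270,150:400,::-1],None,fx=3.2,fy=3.2,interpolation=cv2.INTER_CUBIC))
hsv=cv2.cvtColor(im,cv2.COLOR_BGR2HSV)
m=cv2.inRange(hsv,(0,110,100),(6,255,255))|cv2.inRange(hsv,(172,110,100),(180,255,255))
n,l,s,ce=cv2.connectedComponentsWithStats(m)
for i in range(1,n):
    if s[i,4]>100:print(s[i],ce[i],wz(c,*ce[i],.1475))
E
```

```text
8.25 [ 0.50521673 -0.05829875  0.28106754] [-0.4681295   0.40963464  0.26944463]
[381  93  30  29 709] [395.39351199 106.90267983] [ 0.59024859 -0.1200542   0.1475    ]
```

View pics/w6.png

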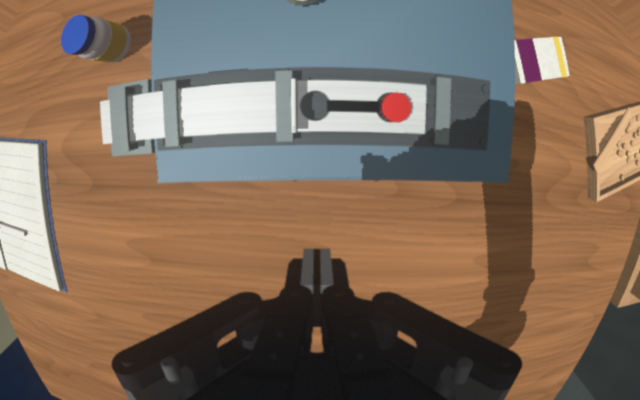

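View pics/s6.png

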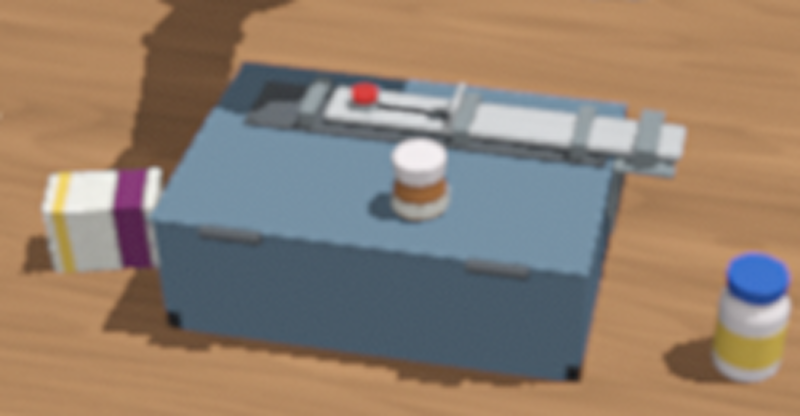

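The bolt tip sticks out beyond the keeper (wrist 105,122), and the button sits in the second hole at (395,107). The lid is shut and the bystanders are standing. Last, I'll compare button height and bystander pixels with the start images.

```bash
python3 - <<'E'
from h import *
for n,box in(("scene",(240,155,290,185)),("top",(380,190,430,225))):
    a=cv2.imread(f"pics/{n}0.png");b=bot.read_camera(n)[:,:,::-1].copy();cv2.imwrite(f"pics/{n}9.png",b)
    for im in(a,b):
        w=np.clip(im[:,:,2].astype(float)-im[:,:,1:2].max(2)-60,0,None)[box[1]:box[3],box[0]:box[2]]
        y,x=np.mgrid[box[1]:box[3],box[0]:box[2]];print(n,(w>0).sum(),(w*x).sum()/w.sum(),(w*y).sum()/w.sum())
    d=cv2.absdiff(a,b).max(2)
    for k,r in dict(scene=dict(jar=(270,183,294,210),bottle=(372,220,400,260),carton=(162,192,202,225)),top=dict(jar=(360,155,386,178),bottle=(262,168,286,196),carton=(457,162,497,194)))[n].items():print(k,d[r[1]:r[3],r[0]:r[2]].mean(),d[r[1]:r[3],r[0]:r[2]].max())
E
```

```text
scene 43 263.4201158940397 168.97475165562915
scene 46 263.5025017869907 168.70264474624733
jar 2.580246913580247 10
bottle 2.5892857142857144 5
carton 4.0606060606060606 75
top 67 404.7294549562271 206.40440553515955
top 0 nan nan
jar 3.5133779264214047 7
bottle 3.4464285714285716 6
carton 3.525 7<stdin>:6: RuntimeWarning: invalid value encountered in scalar divide
```

```bash
python3 - <<'E'
from station import bot
print(bot.hand_in(),bot.get_obs()['t'])
E
```

```text
the job is handed in; nothing more can be done
the job is handed in; nothing more can be done
```

The chest appears locked, and I've handed the job in; the hand-in reports no verdict. With the jaws shut, I pressed the button about 6 mm down (6.8 N). I then pushed the lug along the bolt line until it reached the end stop, where 12 N produced no more movement, and backed off and lifted clear. The last clock reading before hand-in was about 8.3 s.

**Last checks:**
- **Bolt:** its tip stands out beyond the keeper.
- **Button:** it sits in the second hole. In the scene view it is within 0.3 px of its starting height, and being 4 mm down would show as about 1 px.
- **Lid:** it looks shut.
- **Bystanders:** the jar and bottle pixels are unchanged. So is the carton in the top view. In the scene view the carton region had one pixel difference of 75, which I took to be the arm's shadow.
- **Robot:** nothing is touching it (force about 0).

**What failed or disagreed:**
- **Red mask:** my first mask on the wrist picture was wrong, so I redid it.
- **Camera offset:** the wrist and top views differed by 2–3 mm in y. I allowed for this by measuring against the fingertip.
- **Top view:** the arm hid the button there at the end, so that check gave nothing.

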